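# Fish the wedge out of the slotted block

## Task

A steel wedge has slipped deep into one of the two slots of the slotted steel block; a round dowel lies in the other slot. Take the hooked pick by its wooden handle, dip its hook into the slot behind the wedge and drag the wedge out through the open end until it lies wholly on the bench in front of the block, then stand the pick upright back on the bench and let go. Use only the pick on the wedge, never the gripper, and leave the dowel where it is.

Things in the scene. Friction and masses are not known exactly. Their poses are not given: they have to be found in the camera images.
- block: Dark steel block fixed to the bench, 161 mm deep, 144 wide, 40 high. Origin: on the bench, middle of its open front end; x runs along the slots into the block, y left, z up. Two slots, each 28 mm wide, centred at y = +34 and -34 mm, open on top and at the front (x = 0), closed by a back bar at x = 139 mm; the bench is their floor. Either may hold the wedge
- wedge: Plain steel wedge, 64 mm long (x), 22 wide (y), about 0.15 kg, loose on the bench in one slot. Top slopes from 9 mm high at its front (-x, towards the slot's open end) to 22 mm at the thick rear end, an upright face at x = +32 mm. Origin: centre of its underside; x points into the slot. Behind it 35 mm or more of slot is empty. It slides with a few newtons at most
- dowel_center (a point): Centre of the plain round steel dowel, 18 mm in diameter and 50 mm long (x), lying in the other slot, where it must stay
- pick_grip (a point): Centre of the pale wooden handle, 100 mm long (x), 26 wide (y), 30 high, of the hooked pick, 80 mm above the bench; 0.2 kg, balanced near here, to be gripped across y. x points to the hook, z up. The pick stands by itself on the hook's tip and a cross-bar foot, 78 mm wide, 85 mm behind this point. A straight pick with the same handle, lying flat without hook or foot, is not wanted
- pick_hook (a point): Lowest point of the hook's tip, 100 mm ahead (x) of the handle's centre and 80 mm below it. The hook is an 8 mm round steel rod that runs level from the front of the handle, then bends straight down to bench level (76 mm drop). Axes as for the handle
Things that resemble listed ones, but are neither listed nor needed, are in the scene too. Of the things like the part that bears pick_grip, leave any that is blue; of the rest the smaller one is meant.

How it is judged:
On the way, in this order (a step that is already met when the one before it is completed fails the run):
1. the hook's tip is down in the slot behind the wedge, while the wedge is still in the slot (x of pick_hook in the frame of wedge above 0.032 m and y of pick_hook in the frame of wedge between -0.016 and 0.016 m and z of pick_hook in the frame of wedge below 0.02 m and x of pick_hook in the frame of block below 0.14 m and x of wedge in the frame of block above 0 m), for 0.1 s.
2. the wedge is wholly out of the slot (x of wedge in the frame of block below -0.03 m), for 0.1 s.
At the end, for the whole second after the job is handed in: The wedge lies at rest on the bench, its centre at least 30 mm in front of the block's open end; the dowel is within 20 mm of where it began; the hooked pick stands upright on the bench (within 10 degrees, handle centre 70 to 90 mm up), released and at rest (x of wedge in the frame of block below -0.03 m and height (world z) of wedge below 0.015 m and linear speed of each of wedge, pick below 0.02 m/s and distance of dowel_center from where it was at the start of the episode below 0.02 m and angle between pick_grip's own z axis and vertical below 0.17 rad and height (world z) of pick_grip between 0.07 and 0.09 m); the robot touches nothing.
It fails at once if the gripper touches the wedge (contact force between the fingers and wedge above 0.5 N).
It fails at once if the dowel is moved by more than 30 mm (distance of dowel_center from where it was at the start of the episode above 0.03 m).
It also fails if it takes over 46 s, if anything falls off the work surface, if the arm or the gripper's body presses on something with over 40 N, if the wrist force passes 120 N, or if a joint passes its speed limit or range.

## Robot

A 6-joint arm with a two-finger parallel gripper is mounted at the origin on the work surface. World frame = base frame: x ahead of the robot, y to its left, z up, the work surface at z = 0. Lengths are in m, angles in rad, forces in N, time in s.
With the tool pointing down it reaches from about 0.275 to 0.75 m from the base axis. Payload 10.2 kg.
Tool frame: the origin (TCP) lies on the mounting face of the last link; the fingertips stand 166 mm ahead of it and the grasp point (between the pads) lies 147 mm ahead of it (ctrl.grip_depth is the distance from the TCP to the grasp point, in m); z points along the fingers, y is the line along which they close (so a half turn about z gives the same grasp; the last joint's range is limited). The gripper opens to 88 mm and grips with 3 to 60 N. Pads are 18 mm wide; open, the fingers measure 123 mm over their backs; the gripper's body (75 mm by 187 mm) begins 45 mm behind the grasp point.
Start: joints at [-1.344, 0.313, 1.498, -0, 1.331, -0.223], TCP at [0.228, -0.473, 0.405] pointing down, gripper open.
Joint ranges: [-2.94, 2.94], [-0.97, 2.17], [0.19, 2.56], [-1.23, 4.37], [0.02, 3.11], [-2.88, 2.88]. Speed limits (rad/s): [2.39, 2.39, 3.01, 3.14, 3.14, 3.14].

## Interface

Orientations are given as a unit quaternion [w, x, y, z].
In Python, from plant import ctrl, eyes gives the robot as it stands. Calls block until the motion is done:
- ctrl.move_to(position, orientation): joint-space move of the TCP to a pose.
- ctrl.move_l(position, speed=0.15, rot=None, stop_force=None): straight line of the TCP; rot=None keeps the orientation; speed is the mean speed in m/s. With stop_force (N) it stops when the force on the tool has changed by that much, and returns True; else False.
- ctrl.movej(angles): joint-space move.
- ctrl.grip(opening, grip_force=None): finger opening in m; grip_force is the grip in N (None keeps the last); returns when the fingers have stopped.
- ctrl.sleep(seconds).
- ctrl.inverse_kinematics(position, orientation): joint angles nearest the present ones, or None.
- eyes.read_camera(name): name is "scene" or "top" or "wrist"; returns a dict with "pixels" (420x560x3 uint8, red, green, blue), "fx", "fy", "cx", "cy" (pixels), "dist" ([k1, k2, p1, p2, k3] as OpenCV has them; the pictures are not rectified), "R" (3x3) and "t" (3): a world point X has camera coordinates R X + t. Camera axes: x right, y down, z forward; pixel columns grow to the right and rows downward; lengths in m; the calibration is good to about 2 mm. A picture is of the moment at which its call begins. There is no depth.
A pose or a line that the arm cannot do raises ctrl.MotionError and nothing moves.
- ctrl.finish_job(): hands the job in; it is judged then, once.
Trained networks look in a picture, given as the dict that the camera call returned (one of the last four; its "shot" number tells which), for a name from the list of things; names that differ only in an ending like _2 or _b are one class to them, and where a whole thing is asked for, a point or a joint stands for the part that bears it (a point fixed in the world has none). Each returns a list of dicts, best first, with "score" (0 to 1); they miss things now and then, are a little off and sometimes report something else, mostly with a low value. They report only what shows in the picture. A call takes as long as a camera call. They do not tell look-alikes from the thing itself.
- eyes.silhouettes(name, picture): "region" (420x560 bool, what is visible of it) and "box" ([left, top, right, bottom] in pixels, round what is visible of it).
Readings, each from a call of its own:
- ctrl.get_time(): time.
- ctrl.get_joint_pos(): joint angles.
- ctrl.get_qvel(): joint speeds.
- ctrl.get_effort(): joint torques, N m.
- ctrl.get_position(): TCP position.
- ctrl.get_ee_rot(): TCP orientation.
- ctrl.get_force(): force on the tool from outside, world axes, zero at the start.
- ctrl.get_wrist_torque(): the same for the moment, N m.
- ctrl.get_opening(): finger opening in m.
- ctrl.get_grip_force(): force on a finger pad.
Only numpy, scipy, OpenCV 4.12 (cv2) and the standard library are available. Lean on these libraries where they do the work, as an engineer would, in place of code of your own. Each camera call takes 0.05 s, during which the arm holds its last target. There are 200 camera calls.

## Working session

There is one attempt and no reset: what is moved stays moved. The work goes in short steps, each a Python script; the robot and the scene stay as the last script left them, time stands still between calls to the robot, and variables do not carry over. Pictures are saved under pics/ and viewed, at most 10 in all, crops included, and the job is handed in when it is done.

```bash
mkdir -p pics; ls; cat > h.py <<'E'
import numpy as np, cv2
from plant import ctrl, eyes
def K(p): return np.array([[p["fx"],0,p["cx"]],[0,p["fy"],p["cy"]],[0,0,1.]])
def back(p,uv,z):
    uv=np.asarray(uv,float).reshape(-1,1,2)
    n=cv2.undistortPoints(uv,K(p),np.array(p["dist"],float)).reshape(-1,2)
    R=np.array(p["R"]);t=np.array(p["t"]);c=-R.T@t
    d=np.c_[n,np.ones(len(n))]@R
    return c+d*((z-c[2])/d[:,2])[:,None]
def proj(p,X):
    r,_=cv2.Rodrigues(np.array(p["R"],float))
    return cv2.projectPoints(np.asarray(X,float).reshape(-1,1,3),r,np.array(p["t"],float),K(p),np.array(p["dist"],float))[0].reshape(-1,2)
def save(p,n): cv2.imwrite("pics/"+n,p["pixels"][:,:,::-1])
E
cat > a.py <<'E'
from h import *
for c in ["scene","top"]:
    p=eyes.read_camera(c); save(p,c+"0.png"); print(c,-np.array(p["R"]).T@p["t"])
    for n in ["block","wedge","dowel_center","pick_grip","pick_hook"]:
        for s in eyes.silhouettes(n,p): 
            m=np.argwhere(s["region"]); print(n,round(s["score"],2),np.round(s["box"]),len(m),m.mean(0)[::-1].round(1))
E
python3 a.py
```

```text
pics
scene [1.05648244 0.18948345 0.83981536]
block 0.62 [217. 259. 298. 344.] 4270 [256.4 302.5]
wedge 0.52 [271. 281. 283. 310.] 314 [274.7 294.6]
dowel_center 0.64 [241. 279. 250. 302.] 147 [244.2 290.6]
pick_grip 0.92 [390. 232. 418. 321.] 802 [406.1 266.8]
pick_grip 0.83 [378. 163. 479. 217.] 1429 [436.3 178.2]
pick_grip 0.72 [205. 125. 267. 179.] 596 [236.6 145.3]
pick_hook 0.94 [377. 166. 480. 214.] 1644 [436.5 179.1]
pick_hook 0.78 [208. 124. 266. 181.] 601 [237.4 144.9]
pick_hook 0.59 [392. 234. 420. 320.] 959 [405.8 269.4]
top [ 0.24860436 -0.01261459  1.32701172]
block 0.95 [243. 116. 301. 176.] 1793 [271.5 142. ]
wedge 0.52 [258. 145. 270. 166.] 197 [260.9 154.1]
wedge 0.31 [283. 144. 288. 159.] 98 [284.  150.8]
dowel_center 0.41 [283. 143. 291. 159.] 95 [284.4 151.5]
pick_grip 0.69 [110. 261. 204. 310.] 1064 [146.1 280.4]
pick_grip 0.68 [159. 156. 184. 227.] 709 [168.  190.4]
pick_grip 0.46 [371. 282. 386. 288.] 27 [377.5 288. ]
pick_hook 0.89 [154. 156. 182. 226.] 591 [167.  191.5]
pick_hook 0.56 [107. 263. 204. 308.] 995 [146.6 280. ]
```

View pics/scene0.png

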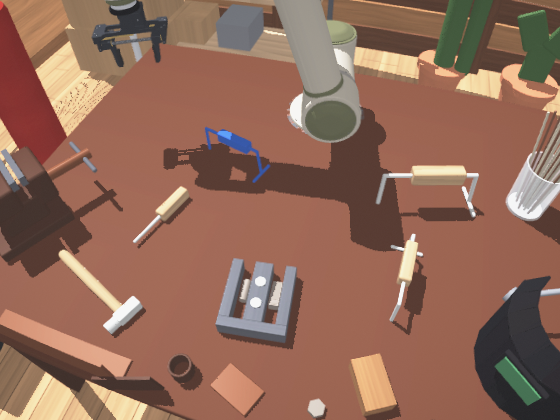

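View pics/top0.png

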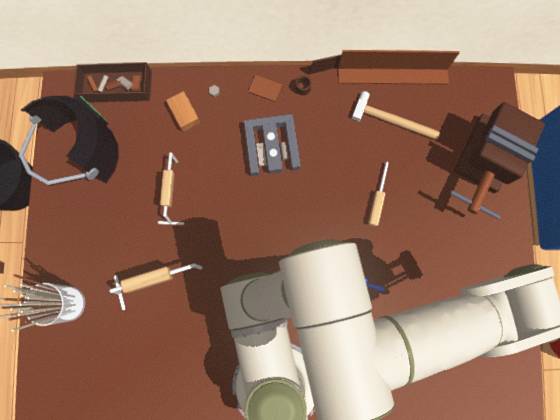

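Scene view: candidates for the hooked pick are A at (408,262), B at (438,176), the blue one at (236,142) and the straight pick at (163,212). Blue is excluded, the straight one is unwanted, and A looks smaller than B. The block is at (256,302), opening towards the robot. The wedge is probably at (275,294) and the dowel at (244,291). I'll check this from closer with the wrist camera.

```bash
cat > b.py <<'E'
from h import *
p=eyes.read_camera("top")
# handles at z=.08
print("A ends",back(p,[[173,165],[163,209]],.08).round(3).tolist(),"tipbend",back(p,[[170,156]],.08).round(3))
print("B",back(p,[[119,288],[170,272]],.08).round(3).tolist())
print("block corners top",back(p,[[243,118],[298,116],[301,172],[248,176]],.04).round(3).tolist())
A=back(p,[[168,187]],.08)[0]; B=back(p,[[261,154]],.01)[0]
mid=(A+B)/2; print(A,B,mid)
q=ctrl.get_ee_rot()
for x,y,z in [(mid[0]-.05,mid[1],.5),(mid[0]-.1,mid[1],.48),(mid[0]-.1,mid[1],.42)]:
    try:
        ctrl.move_to([x,y,z],q); print("ok",x,y,z);break
    except ctrl.MotionError as e: print(e)
w=eyes.read_camera("wrist"); save(w,"w0.png"); print(-np.array(w["R"]).T@w["t"],ctrl.get_position(),q,ctrl.get_time())
for n in ["block","wedge","dowel_center","pick_grip","pick_hook"]:
    for s in eyes.silhouettes(n,w):
        m=np.argwhere(s["region"]); print(n,round(s["score"],2),np.round(s["box"]),len(m),m.mean(0)[::-1].round(1))
E
python3 b.py
```

```text
A ends [[0.606, 0.287, 0.08], [0.481, 0.31, 0.08]] tipbend [[0.632 0.297 0.08 ]]
B [[0.265, 0.422, 0.08], [0.309, 0.284, 0.08]]
block corners top [[0.759, 0.097, 0.04], [0.764, -0.064, 0.04], [0.595, -0.071, 0.04], [0.583, 0.08, 0.04]]
[0.54291997 0.29883558 0.08      ] [0.65771242 0.04466113 0.01      ] [0.6003162  0.17174836 0.045     ]
ok 0.5503161977118824 0.17174835860934307 0.5
[0.6224949  0.20571525 0.4793502 ] [0.55053454 0.17108594 0.49988751] [9.03775922e-06 9.74818389e-01 2.23000245e-01 2.64285773e-07] 3.275
block 0.9 [352.  51. 502. 199.] 12065 [424.6 124.1]
wedge 0.92 [379. 115. 410. 161.] 583 [392.9 135.8]
dowel_center 0.48 [424. 135. 446. 167.] 218 [435.6 150.3]
pick_grip 0.88 [148.  52. 229. 195.] 3126 [181.4 132.9]
pick_grip 0.76 [345. 354. 404. 392.] 428 [381.4 378.9]
pick_grip 0.66 [ 15. 226. 198. 316.] 1951 [ 77.2 276.3]
pick_hook 0.78 [148.  58. 229. 197.] 2971 [180.6 133.5]
pick_hook 0.54 [345. 352. 403. 390.] 410 [380. 379.]
```

View pics/w0.png

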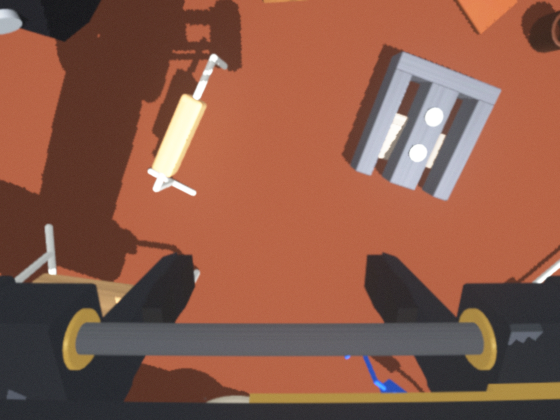

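The wrist view shows pick A at (181,133) and the block at (425,124). The left slot holds the broad object (393,136), which is the wedge, and the right slot the narrow one (436,150), the dowel. Next I'll take close views over each.

```bash
cat > c.py <<'E'
from h import *
q=ctrl.get_ee_rot()
ims=[]
import pickle
for k,pos in [("blk",[.59,-.03,.36]),("pick",[.47,.26,.38])]:
    ctrl.move_to(pos,q); w=eyes.read_camera("wrist"); save(w,k+".png"); pickle.dump(w,open(k+".pkl","wb")); ims.append(w["pixels"][:300,:,::-1])
    for n in ["block","wedge","dowel_center","pick_grip","pick_hook"]:
        for s in eyes.silhouettes(n,w):
            m=np.argwhere(s["region"]); print(k,n,round(s["score"],2),np.round(s["box"]),len(m),m.mean(0)[::-1].round(1))
cv2.imwrite("pics/pair.png",np.vstack(ims)); print(ctrl.get_time())
E
python3 c.py
```

```text
blk block 0.62 [183.   0. 390. 189.] 20760 [285.1  78.9]
blk wedge 0.95 [222.  60. 262. 132.] 1728 [240.5  93.5]
blk dowel_center 0.9 [289.  89. 324. 140.] 993 [306.6 115.7]
blk pick_grip 0.59 [223. 369. 260. 404.] 396 [242.5 387.6]
blk pick_hook 0.71 [225. 370. 260. 403.] 336 [241.3 388.5]
pick block 0.73 [475.   0. 560. 184.] 8313 [529.9 107.6]
pick wedge 0.65 [529.  89. 559. 147.] 329 [546.8 113.9]
pick pick_grip 0.9 [205.   0. 331. 193.] 5599 [269.5 103.8]
pick pick_grip 0.71 [ 52. 234. 262. 369.] 1418 [139.6 307.2]
pick pick_hook 0.68 [ 51. 229. 265. 368.] 1646 [141.9 307.1]
pick pick_hook 0.59 [206.   4. 329. 195.] 5471 [269.5 103.8]
6.3083
```

View pics/pair.png

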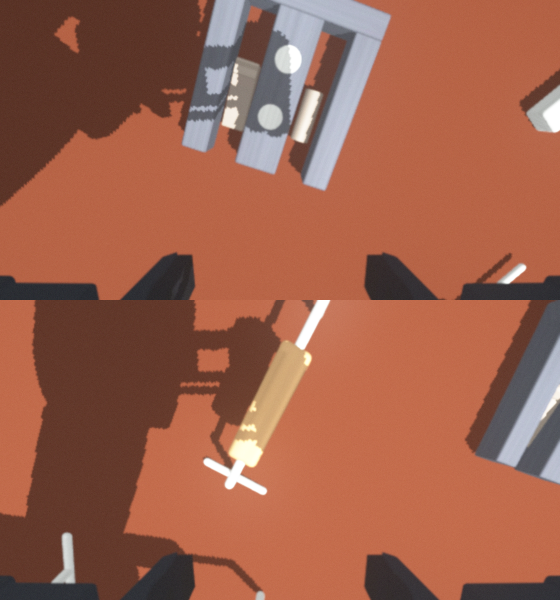

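Crop check: the wedge (240,95) is a broad, sloped piece in the left slot, and the dowel (307,116) is a round rod in the right slot. Pick A is hooked, with a pale handle at (270,105 in its own picture) and a cross-bar foot at about (235,177). I'll fit poses now.

```bash
cat > d.py <<'E'
from h import *
import pickle
from scipy.optimize import least_squares
w=pickle.load(open("blk.pkl","rb")); v=pickle.load(open("pick.pkl","rb"))
def T(s,P): c,d=np.cos(s[2]),np.sin(s[2]); P=np.asarray(P,float); return np.c_[P[:,0]*c-P[:,1]*d+s[0],P[:,0]*d+P[:,1]*c+s[1],P[:,2]]
def refine(p,uv,r=4):
    g=cv2.cvtColor(np.ascontiguousarray(p["pixels"]),cv2.COLOR_RGB2GRAY)
    return cv2.cornerSubPix(g,np.array(uv,np.float32).reshape(-1,1,2),(r,r),(-1,-1),(3,30,.05)).reshape(-1,2)
uv=refine(w,[[183,146],[207,152],[237,162],[274,174],[303,182],[325,189],[390,15],[326,27],[352,35]])
P=np.array([[0,72],[0,48],[0,20],[0,-20],[0,-48],[0,-72],[161,-72],[139,-20],[139,-48]])/1000; P=np.c_[P,np.full(9,.04)]
f=least_squares(lambda s:(proj(w,T(s,P))-uv).ravel(),[.59,.01,0],loss="soft_l1"); b=f.x
print("block",b.round(4),np.abs(f.fun.reshape(-1,2)).max(1).round(1))
def inv(s,X): c,d=np.cos(s[2]),np.sin(s[2]); X=X-np.r_[s[:2],0]; return np.c_[X[:,0]*c+X[:,1]*d,-X[:,0]*d+X[:,1]*c,X[:,2]]
s=eyes.silhouettes("wedge",w)if 0 else None
print("wedge rear@22",inv(b,back(w,[[240,60],[259,66]],.022)).round(4).tolist(),"front@9/0",inv(b,back(w,[[222,126],[238,131]],.009)).round(4).tolist())
print("dowel",inv(b,back(w,[[306.6,115.7]],.009)).round(4))
h=back(v,[[286,41],[310,53],[229,153],[259,166]],.095); print("handle",h.round(4).tolist(),h.mean(0).round(4))
print("len",np.linalg.norm(h[:2].mean(0)-h[2:].mean(0)),"wid",np.linalg.norm(h[0]-h[1]),np.linalg.norm(h[2]-h[3]))
# handle silhouette region colour fit: pale wood mask
img=v["pixels"].astype(int); hsv=cv2.cvtColor(np.ascontiguousarray(v["pixels"]),cv2.COLOR_RGB2HSV)
m=((hsv[...,0]>=13)&(hsv[...,0]<=28)&(hsv[...,1]>50)).astype(np.uint8); m[200:]=0; m[:,:200]=0; m[:,340:]=0
n,l,st,ce=cv2.connectedComponentsWithStats(m); k=1+st[1:,4].argmax(); 
c=np.argwhere(l==k)[:,::-1]; X=back(v,c,.095)
r=cv2.minAreaRect((X[:,:2]*1000).astype(np.float32)); print("wood",st[k],r)
print("foot bar ends@.004",back(v,[[206,161],[264,192]],.004).round(4).tolist())
O=lambda s,pts,p,col,a:[cv2.circle(a,tuple(int(round(x*2)) for x in q),3,col,1) for q in proj(p,T(s,pts))]
a=cv2.resize(w["pixels"][:210,160:420,::-1],None,fx=2,fy=2)
for q in proj(w,T(b,P)): cv2.circle(a,(int((q[0]-160)*2),int(q[1]*2)),4,(0,255,255),1)
c2=cv2.resize(v["pixels"][:210,160:420,::-1],None,fx=2,fy=2)
for q in cv2.boxPoints(r)/1000:
    q=proj(v,[[*q,.095]])[0]; cv2.circle(c2,(int((q[0]-160)*2),int(q[1]*2)),4,(0,0,255),1)
cv2.imwrite("pics/fit.png",np.vstack([a[:300],c2[:300]]))
E
python3 d.py
```

```text
block [0.6023 0.0034 0.1286] [1.9 0.7 1.9 1.3 1.6 1.7 2.7 6.9 4.6]
wedge rear@22 [[0.0883, 0.042, 0.022], [0.0889, 0.0239, 0.022]] front@9/0 [[0.025, 0.0438, 0.009], [0.0253, 0.0271, 0.009]]
dowel [[ 0.0613 -0.0337  0.009 ]]
handle [[0.5877, 0.3101, 0.095], [0.5882, 0.2901, 0.095], [0.4924, 0.3157, 0.095], [0.4933, 0.289, 0.095]] [0.5404 0.3012 0.095 ]
len 0.09513298896474999 wid 0.01994183924632358 0.0267859852712184
wood [ 228   40   84  128 3647] ((539.072021484375, 302.5647277832031), (26.40919303894043, 99.01751708984375), 87.20667266845703)
foot bar ends@.004 [[0.4558, 0.343, 0.004], [0.4515, 0.2696, 0.004]]
```

View pics/fit.png

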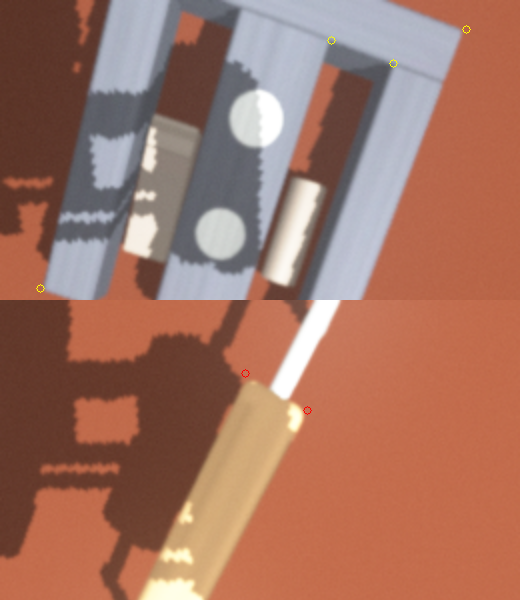

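The pick handle's centre is (0.539, 0.3025) with yaw -2.8°. The block fits well except for my two mis-picked slot corners, which I'll correct. The wedge spans block x 0.025 to 0.0885 in the +y slot. Next step is to grasp the pick.

```bash
sed -i 's/\[326,27\],\[352,35\]\]/[325.5,20],[356.5,33]]/; /^a=cv2/,$d' d.py; sed -i 's/^uv=refine(w,\(.*\))$/uv=np.array(\1,float)/' d.py; python3 d.py | head -3
cat > e.py <<'E'
from h import *
import pickle
Q=lambda a:[0,np.cos(a/2),np.sin(a/2),0]
psi=np.radians(-2.8); g=[.539,.3025]
ctrl.grip(.07,40)
ctrl.move_to([*g,.33],Q(psi)); ctrl.move_l([*g,.228],.1)
ctrl.grip(0,40); print("open",ctrl.get_opening(),ctrl.get_grip_force())
ctrl.move_l([*g,.305],.1); ctrl.sleep(.3)
print(ctrl.get_opening(),ctrl.get_force(),ctrl.get_wrist_torque(),ctrl.get_time())
s=eyes.read_camera("scene"); w=eyes.read_camera("wrist")
cv2.imwrite("pics/lift.png",np.vstack([cv2.resize(s["pixels"][160:360,300:500,::-1],(560,300*560//300))[:300],w["pixels"][:300,:,::-1]]))
E
python3 e.py
```

```text
block [0.6025 0.0024 0.1371] [2.1 1.1 2.3 1.1 1.9 2.4 3.1 0.3 1.7]
wedge rear@22 [[0.0885, 0.0422, 0.022], [0.089, 0.0242, 0.022]] front@9/0 [[0.0253, 0.0446, 0.009], [0.0255, 0.0279, 0.009]]
dowel [[ 0.0609 -0.0332  0.009 ]]
open 0.02569270377967988 39.9998627230525
0.02541216048000162 [-0.5735737  -0.25827688 -2.50519526] [ 0.04958782 -0.0079874   0.02828253] 10.4583
```

View pics/lift.png

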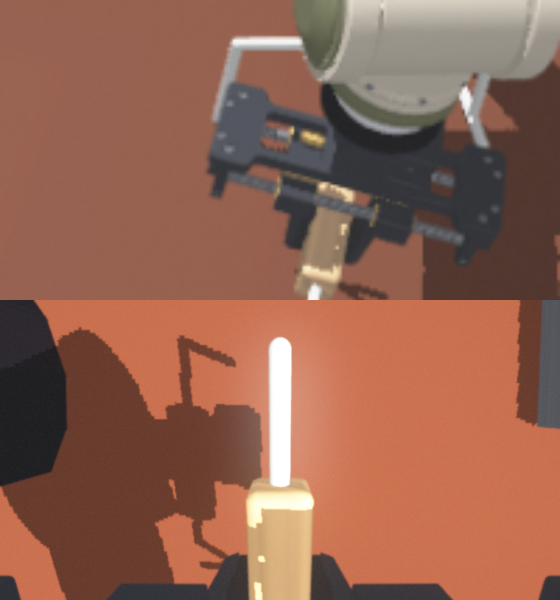

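The pick is held and level in the gripper, with its rod straight along column 280 and the bend at about (280,45). Next I'll carry it over the slot and check before dipping.

```bash
cat > f.py <<'E'
from h import *
Q=lambda a:[0,np.cos(a/2),np.sin(a/2),0]
bx,by,a=.6025,.0029,.133
B=lambda x,y:np.array([bx+x*np.cos(a)-y*np.sin(a),by+x*np.sin(a)+y*np.cos(a)])
w=eyes.read_camera("wrist"); p=ctrl.get_position(); u=np.array([np.cos(np.radians(-2.8)),np.sin(np.radians(-2.8))])
for d in (.100,.104): print("pred bend",proj(w,[[*(p[:2]+d*u),p[2]-.147+.002]]).round(1))
g=B(.114-.100,.034); print(g)
ctrl.move_l([*g,.31],.2,rot=Q(a)); ctrl.sleep(.2)
print(ctrl.get_position(),ctrl.get_time())
w=eyes.read_camera("wrist"); s=eyes.read_camera("scene")
for n,c in(("w",w),("s",s)): 
    print(n,"hook pred",proj(c,[[*B(.114,.034),.083]]).round(),"slot axis@bench",proj(c,[[*B(.114,.034),0],[*B(.0887,.034),.022]]).round().tolist())
cv2.imwrite("pics/over.png",np.vstack([cv2.resize(s["pixels"][210:360,180:460,::-1],(560,300)),w["pixels"][:300,:,::-1]]))
E
python3 f.py
```

```text
pred bend [[279.7  47.8]]
pred bend [[279.7  35.3]]
[0.61186768 0.03845625]
[0.6117666  0.03904164 0.31004187] 12.325
w hook pred [[281.  72.]] slot axis@bench [[280.0, 83.0], [280.0, 114.0]]
s hook pred [[269. 301.]] slot axis@bench [[270.0, 318.0], [272.0, 303.0]]
```

View pics/over.png

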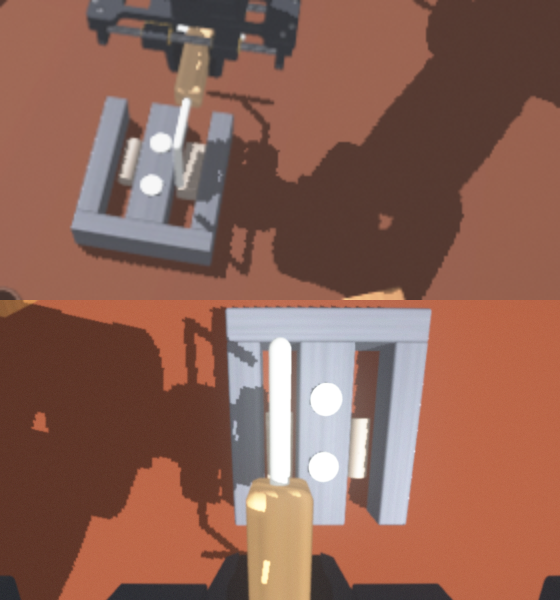

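The hook hangs over the empty slot behind the wedge: its tip at crop (180,187) in the scene part matches the prediction. In the wrist part the slot centre is about column 283 against the rod's 280, so I'll shift 2 mm right and dip.

```bash
cat > g.py <<'E'
from h import *
bx,by,a=.6025,.0029,.133
B=lambda x,y:np.array([bx+x*np.cos(a)-y*np.sin(a),by+x*np.sin(a)+y*np.cos(a)])
y=.032
g=B(.014,y)
ctrl.move_l([*g,.31],.1)
r=ctrl.move_l([*g,.2288],.08,stop_force=8); print("down",r,ctrl.get_position(),ctrl.get_force())
if not r:
    ctrl.sleep(.3)
    r=ctrl.move_l([*B(-.116,y),.2288],.05,stop_force=15); print("drag",r,ctrl.get_position(),ctrl.get_force())
print(ctrl.get_time())
w=eyes.read_camera("wrist"); s=eyes.read_camera("scene")
cv2.imwrite("pics/drag.png",np.vstack([cv2.resize(s["pixels"][210:360,180:460,::-1],(560,300)),w["pixels"][:300,:,::-1]]))
for c in (w,s):
  for o in eyes.silhouettes("wedge",c):
    m=np.argwhere(o["region"]).mean(0)[::-1]; X=back(c,[m],.01)[0][:2]-[bx,by]; print(round(o["score"],2),m,"block frame",X@[np.cos(a),np.sin(a)],X@[-np.sin(a),np.cos(a)])
E
python3 g.py
```

```text
down False [0.61228565 0.03646357 0.22937773] [-0.19520047  0.33148714 -2.19201486]
drag False [0.48333777 0.0192187  0.22880397] [-0.06057475 -0.43455087 -2.54999383]
16.8917
0.53 [288.20338983 253.79661017] block frame -0.04631765149918179 0.04693983193705786
0.35 [284.04303279 226.85655738] block frame -0.12121095898283851 0.02463129376064562
```

View pics/drag.png

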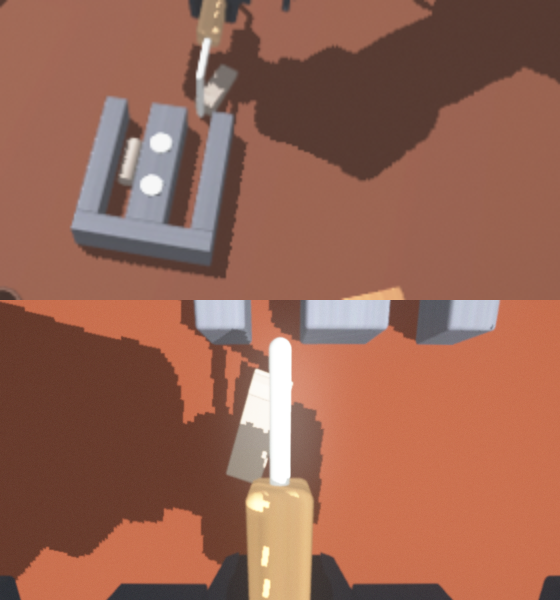

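The wedge now lies on the bench in front of the block (wrist ≈(261,127)), turned a little, and the dowel is still in its slot. I'll drag a bit further for margin, set the pick down and release it.

```bash
cat > i.py <<'E'
from h import *
bx,by,a=.6025,.0029,.133
B=lambda x,y:np.array([bx+x*np.cos(a)-y*np.sin(a),by+x*np.sin(a)+y*np.cos(a)])
g=B(-.130,.032)
ctrl.move_l([*g,.2288],.05,stop_force=15)
print("set",ctrl.move_l([*g,.2265],.02,stop_force=4),ctrl.get_position(),ctrl.get_force())
ctrl.sleep(.3); ctrl.grip(.06); ctrl.sleep(.3)
ctrl.move_l([*g,.36],.1); ctrl.sleep(.5)
w=eyes.read_camera("wrist"); s=eyes.read_camera("scene")
cv2.imwrite("pics/end.png",np.vstack([cv2.resize(s["pixels"][180:330,180:460,::-1],(560,300)),w["pixels"][:300,:,::-1]]))
for n in("wedge","dowel_center"):
  for o in eyes.silhouettes(n,w):
    m=np.argwhere(o["region"]).mean(0)[::-1]; X=back(w,[m],.009)[0][:2]-[bx,by]; print(n,round(o["score"],2),m.round(),X@[np.cos(a),np.sin(a)],X@[-np.sin(a),np.cos(a)])
t=np.array([g+d*np.array([np.cos(a),np.sin(a)]) for d in(.104,.05)])
print("pred bend, handle front",proj(w,[[*t[0],.082],[*t[1],.095]]).round(),ctrl.get_time())
E
python3 i.py
```

```text
set True [0.46966006 0.0173716  0.2277533 ] [-3.49756071  0.44882141  9.49137048]
wedge 0.72 [260. 122.] -0.06415594358916116 0.05154955649562615
dowel_center 0.54 [351.   6.] 0.038793745068804224 -0.03343694435083161
pred bend, handle front [[280.  74.]
 [280. 149.]] 21.175
```

View pics/end.png

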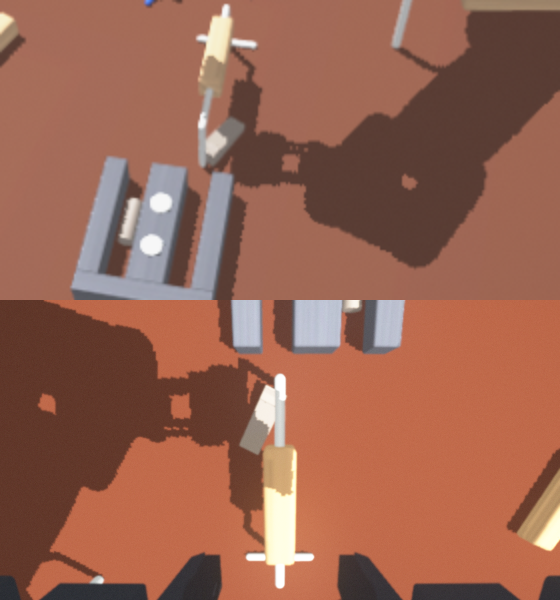

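The pick stands upright where predicted (bend at (280,77), handle front at about (280,147)). The wedge centre is about 60 mm in front of the block. The dowel is at scene ≈(245,290), unchanged from the start, so I'm handing in.

```bash
python3 -c "
from plant import ctrl
print(ctrl.finish_job(), ctrl.get_time())"
```

```text
the job is handed in; nothing more can be done
the job is handed in; nothing more can be done
```

The job is handed in, with no verdict returned: the last pictures (about 21 s of the 46 s) show the wedge on the bench about 60 mm in front of the block, the dowel still in its slot, and the pick standing upright and released.

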